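# Close the paint filter housing

## Robot

A 7-joint arm with a two-finger parallel gripper is mounted at the origin on the work surface. World frame = base frame: x ahead of the robot, y to its left, z up, the work surface at z = 0. Lengths are in m, angles in rad, forces in N, time in s.
With the tool pointing down it reaches from about 0.425 to 0.925 m from the base axis. Payload 6.8 kg.
Tool frame: the origin (TCP) lies on the centre line of the jaws, within the pads' length; the fingertips stand 19 mm ahead of it and the grasp point (between the pads) is the TCP (bot.nose_length is the distance from the TCP to the fingertips, in m); x points along the fingers, y is the direction in which the jaws open and shut, and the axes are right-handed (so a half turn about x gives the same grasp; the last joint's range is limited). The gripper opens to 88 mm and grips with 3 to 60 N. Pads are 20 mm wide; open, the fingers measure 115 mm over their backs; the gripper's body (75 mm by 178 mm) begins 61 mm behind the grasp point.
Start: joints at [1.155, 0.477, 0.022, 1.555, -0.011, 1.109, -0.083], TCP at [0.205, -0.643, 0.242] pointing down, gripper open.
Joint ranges: [-2.96, 2.96], [-0.34, 2.1], [-1.41, 1.46], [0.24, 2.44], [-1.37, 4.51], [0.17, 1.92], [-2.96, 2.96]. Speed limits (rad/s): [2.39, 2.39, 3.14, 3.14, 3.14, 3.14, 3.14].

## Interface

Orientations are given as a 3x3 rotation matrix whose columns are the frame's x, y, z axes.
In Python, from station import bot, vision gives the robot as it stands.
- The arm moves only by the tool step_arm, never from a script. Its argument "increments" is a list of rows, each a list of 3 entries, a list of its own where there are three numbers: the opening, from 0 (shut) to 1 (fully open), then the shift along the tool's x, y, z in m, then the turn, a rotation vector about the tool's x, y, z in rad. A call has 1 to 5 rows; each row shifts and turns the pose as measured when the row begins, along the tool's axes as they then stand; what a row does not reach is not made up. A row lasts 1/8 s, in which the tool goes at most 62.5 mm and 10.7 degrees, less where a joint would pass 70% of its speed; a pose out of reach is approached as far as the arm can. A call with a gripper value outside its range is refused whole. The fingers move at their own pace and stop on an object; "newtons" is the grip in N (left out, the last holds). Time passes only in rows, so rows that do not move let the fingers close. It gives the time, the measured TCP pose, the force and the opening at its end, in the units of the state.
- bot.get_obs(): the state, without advancing time (a new reading comes with each control period).
- vision.capture(name): name is "scene" or "top" or "wrist"; returns (picture, depth): 400x640x3 uint8, blue, green, red; 400x640 float32, m along the optical axis (not along the pixel's ray), 0 where there is no reading.
- vision.camera_info(name): a dict with "fx", "fy", "cx", "cy" (pixels), "eye" and "orientation" of the camera in the world. Camera axes: x right, y down, z forward; pixel columns grow to the right and rows downward; lengths in m; the calibration is good to about 2 mm. A picture is of the moment at which its call begins: read the wrist's pose just before it. camera_info takes no time and is no camera call; for the wrist camera it gives the pose at the moment of the call.
- bot.finish_job(): hands the job in, once; it reports no verdict.
The state is a dict: "time_s": time; "q": joint angles; "qd": joint speeds; "tau": joint torques, N m; "position": TCP position; "ee_rot": TCP orientation; "ft_force": force on the tool from outside, world axes, zero at the start; "torque": the same for the moment, N m; "width": opening from 0.0 (shut) to 1.0 (fully open).
Only numpy, scipy, OpenCV 4.12 (cv2) and the standard library are available. Lean on these libraries where they do the work, as an engineer would, in place of code of your own. Each camera call takes 0.05 s, during which the arm holds its last target. There are 200 camera calls.

## Task

Close up the paint filter: tip the latch on the housing open, then push the cover plate that stands in front of it along the bench and over both studs until it sits flush against the housing, squashing the seal, and finally shut the latch down in front of the cover. Keep the cover standing on the bench the whole time (do not lift it or knock it over), and leave the tin, the tub and the sanding block alone.

Things in the scene. Friction and masses are not known exactly. Their poses are not given: they have to be found in the camera images.
- housing: Grey filter housing fixed to the bench: block 50 deep (x), 190 wide (y), top 48 mm up, underside 10 mm up over a set-back plinth. Origin at bench height under the middle of its front face, which is the plane x = 0; x points into the block (the way the cover is pushed), y along the face, z up. Two studs stick out of the face; two pipe stubs (34 mm thick) stick out of the back at y = +-68 mm, to x = 85 mm.
- stud_a (a point): Tip of a steel stud, 12 mm thick, sticking 30 mm out of the housing's face towards -x, square-ended, greased; at y = +68 mm of the housing frame, 25 mm above the bench. Axes as the housing.
- stud_b (a point): Tip of the other, equal and parallel stud, at y = -68 mm of the housing frame, 25 mm above the bench.
- seal_face (a point): Middle of the front of the black rubber seal, a disc 32 mm across between the studs, 25 mm above the bench. It stands 4 mm proud of the housing's face at first; pushing it in flush takes about 5 N on top of the sliding friction, and it then stays in.
- latch (a joint): Angle of the steel latch on the housing, a seesaw strap 18 mm wide, pivoted along the housing's y axis at x = 30, y = 0, 58 mm above the bench. 0 = shut (hook down), 0.30 = fully open, end stop (tail down, hook up). Stiff hinge: it stays where left; 3 to 5 N at either end moves it. The cover passes under the hook from about 0.25.
- latch_tail (a point): Middle of the top of the latch's thumb pad, 32 by 34 mm, at the tail end, 80 mm behind the pivot, beyond the back of the housing; 64 mm above the bench when shut. Pressing it about 24 mm down opens the latch fully.
- latch_nose (a point): Top of the latch's nose, 54 mm in front of the pivot, above the hook. Shut: 61 mm above the bench, the hook below it reaching down to 43 mm and filling x = -18 to -30 mm of the housing frame, so it keeps a cover out or in. Fully open: 77 mm above the bench, no part of the nose above 80 mm. Pressing it down shuts the latch.
- cover_mid (a point): Centre of the bare aluminium cover, a loose plate of 0.25 to 0.5 kg standing on its long edge: 16 thick (x), 176 long (y), 50 mm high (z). x points to the housing side, where a foot 6 high, 100 long sticks out 22 mm (it slips under the housing). Two 14 mm holes through it at y = +-68 mm, 25 mm up like this point. Fully home: x = -8, y = 0 mm in the housing frame, studs showing 14 mm.
- tin: Small paint tin, 84 mm across, about 100 mm tall, to be left alone; origin under its middle.
- tub: Wipes tub with blue lid, 90 mm across, about 120 mm tall, to be left alone; origin under its middle.
- sander: Cork sanding block, 110 by 65 by 35 mm, to be left alone; origin under its middle.
There are look-alikes about, which are no part of the job. What is meant by the part that bears cover_mid is not purple, red or turquoise, and is the larger of those in its own colour.

How it is judged:
On the way, in this order (a step that is already met when the one before it is completed fails the run):
1. the latch is tipped open (value of joint latch above 0.24 rad), for 0.1 s.
2. the cover is over both studs, flush against the housing (x of cover_mid in the frame of housing above -0.01 m and y of cover_mid in the frame of housing between -0.0025 and 0.0025 m and angle between the x axis of cover_mid and the x axis of housing, either way round below 0.03 rad), for 0.2 s.
At the end, for the whole second after the job is handed in: The cover sits on both studs flush against the housing (gap under 2 mm, within 2.5 mm sideways and 0.03 rad of square), at rest, and the latch is shut to within 0.05 rad (all of step 2 and value of joint latch below 0.05 rad and linear speed of cover below 0.01 m/s); the robot touches nothing.
It fails at once if the cover is lifted off the bench (height (world z) of cover_mid above 0.04 m).
It fails at once if the cover is knocked over (angle between cover_mid's own z axis and vertical above 0.5 rad).
It fails at once if the tin, tub or sanding block is disturbed (distance of any of tin, tub, sander from where it was at the start of the episode above 0.02 m).
It also fails if it takes over 66 s, if anything falls off the work surface, if the arm or the gripper's body presses on something with over 40 N, if the wrist force passes 120 N, or if a joint passes its speed limit or range.

## Working session

There is one attempt and no reset: what is moved stays moved. The work goes in short steps, Python scripts to look and compute and a tool call to move; the robot and the scene stay as the last step left them, time stands still between calls to the robot, and variables do not carry over. Pictures are saved under pics/ and viewed, about 8 in all and at most 12, crops included, and the job is handed in when it is done.

Besides the shell and the picture viewer there is one more tool, called after "Emit:" as name(argument=value, ...), one argument or row to a line, values as JSON. step_arm: Moves the arm, as the interface text tells. Its arguments: {"type":"object","properties":{"increments":{"type":"array"},"newtons":{"type":"number"}},"required":["increments"]}

```bash
mkdir -p pics
cat > h.py <<'E'
import sys; sys.path.insert(0,'.')
import numpy as np, cv2
from station import bot, vision
def cap(n):
    i=vision.camera_info(n); p,d=vision.capture(n); return p,d,i
def cloud(d,i):
    v,u=np.mgrid[:d.shape[0],:d.shape[1]]
    c=np.stack([(u-i['cx'])/i['fx']*d,(v-i['cy'])/i['fy']*d,d],-1)
    return c@np.array(i['orientation']).T+np.array(i['eye'])
E
ls
python3 - <<'E'
from h import *
for n in('top','scene'):
    p,d,i=cap(n); cv2.imwrite(f'pics/{n}0.png',p); np.savez(f'/tmp/{n}.npz',p=p,d=d,P=cloud(d,i)); print(n,i)
o=bot.get_obs(); print(o)
E
```

```text
h.py
pics
top {'fx': 382.93524732932855, 'fy': 382.93524732932855, 'cx': 317.8952393742577, 'cy': 199.95279832206583, 'eye': array([0.35671992, 0.0317268 , 1.15883056]), 'orientation': array([[-0.00914388, -0.98641991,  0.16398829],
       [-0.99985734,  0.01134829,  0.01251069],
       [-0.01420178, -0.1638505 , -0.98638295]])}
scene {'fx': 411.163744738335, 'fy': 411.163744738335, 'cx': 316.3622295288386, 'cy': 199.72453948782066, 'eye': array([1.25733615, 0.47964168, 0.66822446]), 'orientation': array([[-0.50826073,  0.51574356, -0.6896953 ],
       [ 0.86109781,  0.29181081, -0.41636163],
       [-0.01347529, -0.80551538, -0.59242163]])}
{'time_s': 0.1, 'q': array([ 1.15491076,  0.47771625,  0.02234631,  1.55625612, -0.01150844,
        1.10933077, -0.08309602]), 'qd': array([-0.00123593, -0.00095544,  0.00080834, -0.00156108,  0.00041744,
       -0.00303432, -0.00026527]), 'tau': array([ 3.87433000e-03, -5.84092140e+01,  1.53992090e+00, -2.73312253e+01,
       -5.41344937e-02,  1.30247616e-02,  4.09456106e-05]), 'position': array([ 0.20434053, -0.64282646,  0.24082054]), 'ee_rot': array([[-5.81202196e-04,  3.02965695e-01, -9.53001285e-01],
       [ 1.47176290e-03, -9.53000155e-01, -3.02966233e-01],
       [-9.99998748e-01, -1.57867657e-03,  1.07992114e-04]]), 'ft_force': array([-0.69162408, -0.11255105, -0.25890551]), 'torque': array([-0.01411183,  0.03050305, -0.06817981]), 'width': 0.9957791522948254}
```

View pics/top0.png

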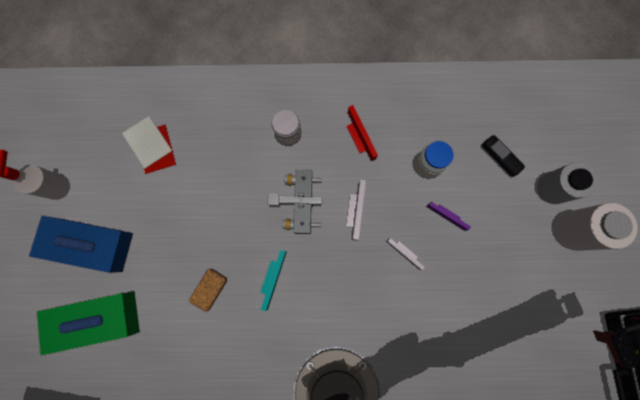

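View pics/scene0.png

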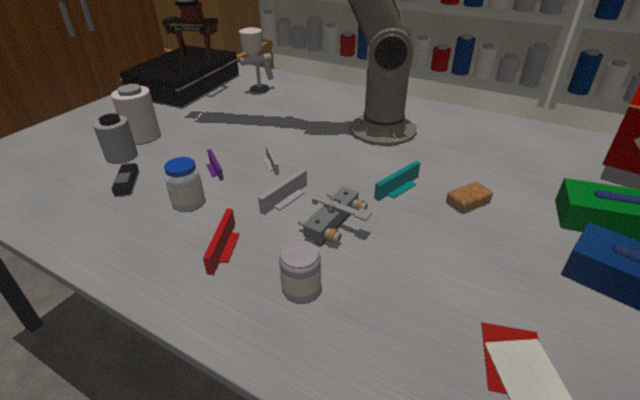

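The top view shows the housing at (303,201) with its hook to the right, the tail pad at (273,200) and the cover at (359,209) with its foot facing the housing. The tin is at (286,122), the tub at (436,157) and the cork block at (208,290). The smaller whitish plate at (406,253) is a decoy.

Run:
```python
import numpy as np, cv2
z=np.load('/tmp/top.npz');P=z['P'];p=z['p']
def box(u0,u1,v0,v1,zl,zh):
    Q=P[v0:v1,u0:u1].reshape(-1,3); m=(Q[:,2]>zl)&(Q[:,2]<zh); return Q[m]
print('bench z',np.median(P[280:330,330:345,2]))
def rect(n,Q):
    r=cv2.minAreaRect((Q[:,:2]*1000).astype(np.float32)); print(n,len(Q),'z',Q[:,2].mean().round(4),r)
rect('cover',box(340,380,170,250,.042,.06))
rect('foot',box(340,358,170,250,.003,.012))
rect('housing',box(285,318,160,245,.042,.052))
rect('latch',box(260,330,185,215,.054,.08))
rect('pad',box(262,280,185,215,.054,.08))
rect('studs',box(313,325,160,245,.02,.036))
rect('tin',box(265,305,100,150,.08,.12))
rect('tub',box(415,460,130,180,.1,.14))
rect('sander',box(180,235,260,320,.025,.045))
c=cv2.resize(p[150:260,250:390],None,fx=5.7,fy=5.4,interpolation=cv2.INTER_CUBIC); cv2.imwrite('pics/crop.png',c)
for v in range(195,208,3): print(v,[tuple((P[v,u]*1000).round().astype(int)) for u in range(266,328,4)])
```

```text
bench z 0.0005268533364507499
cover 334 z 0.05 ((514.448974609375, -72.82759094238281), (16.186742782592773, 175.74534606933594), 81.50276947021484)
foot 330 z 0.0056 ((522.1771850585938, -46.00874710083008), (52.56645965576172, 240.0035400390625), 88.45661926269531)
housing 907 z 0.0479 ((542.3780517578125, 103.8983154296875), (73.19837951660156, 189.17349243164062), 87.80951690673828)
latch 450 z 0.0625 ((542.4976806640625, 116.89628601074219), (49.1739501953125, 155.27186584472656), 4.264594554901123)
pad 138 z 0.0643 ((544.821533203125, 175.98306274414062), (35.405120849609375, 32.99610137939453), 88.68372344970703)
studs 66 z 0.0296 ((539.1571044921875, 49.021488189697266), (24.18616485595703, 145.10055541992188), 89.31238555908203)
tin 628 z 0.0982 ((762.438720703125, 140.61883544921875), (82.38422393798828, 77.25556945800781), 62.087921142578125)
tub 647 z 0.1193 ((656.9627685546875, -293.1300964355469), (75.2774658203125, 78.63993072509766), 42.71311569213867)
sander 863 z 0.0346 ((286.3971862792969, 370.41943359375), (66.02149200439453, 109.76913452148438), 59.32210922241211
[... 2947 characters left out ...]
nt64(205), np.int64(4)), (np.int64(529), np.int64(193), np.int64(3)), (np.int64(530), np.int64(182), np.int64(-3)), (np.int64(528), np.int64(168), np.int64(4)), (np.int64(528), np.int64(156), np.int64(3)), (np.int64(528), np.int64(144), np.int64(3)), (np.int64(529), np.int64(132), np.int64(-1)), (np.int64(521), np.int64(116), np.int64(47)), (np.int64(521), np.int64(104), np.int64(51)), (np.int64(521), np.int64(93), np.int64(48)), (np.int64(520), np.int64(81), np.int64(51)), (np.int64(521), np.int64(69), np.int64(47)), (np.int64(528), np.int64(59), np.int64(1)), (np.int64(528), np.int64(46), np.int64(-2)), (np.int64(527), np.int64(34), np.int64(2)), (np.int64(527), np.int64(22), np.int64(1))]
```

View pics/crop.png

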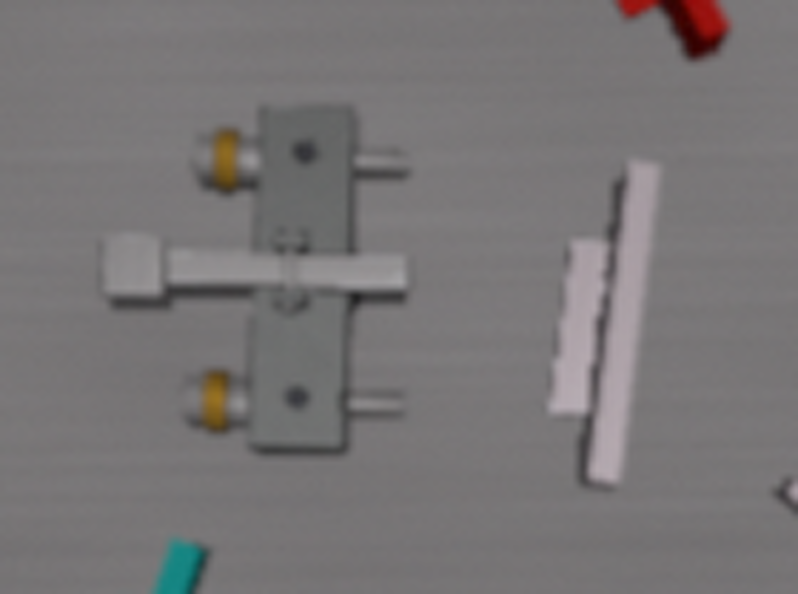

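The crop shows the housing's x axis close to world +y, turned by about 0.03, and the cover turned by about 0.14. Next I need a row planner and accurate axes.

```bash
cat >> h.py <<'E'
from scipy.spatial.transform import Rotation as R
def down(ang):
    "tool down, tool y = -(dir at world angle ang)"
    x=np.array([0,0,-1.]); y=-np.array([np.cos(ang),np.sin(ang),0]); return np.column_stack([x,y,np.cross(x,y)])
def plan(pos,ang=None,n=None,vmax=.055,wmax=.17):
    "rows (shift, turn) from the present pose to pos, tool down, yaw ang"
    o=bot.get_obs(); p,M=np.array(o['position']),np.array(o['ee_rot']); T=M if ang is None else down(ang)
    rv=(R.from_matrix(M.T@T)).as_rotvec(); d=np.array(pos)-p
    n=n or int(max(1,np.ceil(np.linalg.norm(d)/vmax),np.ceil(np.linalg.norm(rv)/wmax)))
    print('at',p.round(4),'rows',n)
    for k in range(n):
        print((M.T@d/n).round(4).tolist(),(rv/n).round(3).tolist()); M=M@R.from_rotvec(rv/n).as_matrix()
E
python3 - <<'E'
from h import *
z=np.load('/tmp/top.npz');P=z['P']
def line(n,u0,u1,v0,v1,zl,zh):
    Q=P[v0:v1,u0:u1].reshape(-1,3);Q=Q[(Q[:,2]>zl)&(Q[:,2]<zh)]
    c=Q[:,:2].mean(0);_,s,V=np.linalg.svd(Q[:,:2]-c,full_matrices=False);print(n,c.round(4),V[0].round(4),np.degrees(np.arctan2(*V[0][::-1])).round(2))
line('housing',295,312,160,245,.042,.052)
line('strap',281,322,190,210,.055,.075)
line('cover',340,380,170,250,.042,.06)
plan([.54,.0,.32],np.pi/2-.03)
E
```

```text
housing [0.5425 0.0904] [-0.9998  0.0183] 178.95
strap [0.5416 0.0971] [0.0427 0.9991] 87.55
cover [ 0.5125 -0.0725] [-0.9888  0.149 ] 171.43
at [ 0.2043 -0.6428  0.2408] rows 14
[-0.0056, -0.0365, -0.0368] [0.024, 0.0, 0.0]
[-0.0056, -0.0374, -0.0359] [0.024, 0.0, 0.0]
[-0.0056, -0.0382, -0.035] [0.024, 0.0, 0.0]
[-0.0056, -0.0391, -0.034] [0.024, 0.0, 0.0]
[-0.0056, -0.0399, -0.0331] [0.024, 0.0, 0.0]
[-0.0056, -0.0407, -0.0321] [0.024, 0.0, 0.0]
[-0.0056, -0.0414, -0.0311] [0.024, 0.0, 0.0]
[-0.0056, -0.0422, -0.0301] [0.024, 0.0, 0.0]
[-0.0056, -0.0429, -0.0291] [0.024, 0.0, 0.0]
[-0.0056, -0.0436, -0.028] [0.024, 0.0, 0.0]
[-0.0056, -0.0442, -0.027] [0.024, 0.0, 0.0]
[-0.0056, -0.0449, -0.0259] [0.024, 0.0, 0.0]
[-0.0056, -0.0455, -0.0248] [0.024, 0.0, 0.0]
[-0.0057, -0.0461, -0.0237] [0.024, 0.0, 0.0]
```

Emit:
step_arm(
  increments=[
    [0,[-0.006,-0.037,-0.037],[0.024,0,0]],
    [0,[-0.006,-0.038,-0.036],[0.024,0,0]],
    [0,[-0.006,-0.038,-0.035],[0.024,0,0]],
    [0,[-0.006,-0.039,-0.034],[0.024,0,0]],
    [0,[-0.006,-0.04,-0.033],[0.024,0,0]],
  ],
)

```text
time_s: 0.72
position: [0.3244, -0.4081, 0.2684]
ee_rot: [[-0.005, 0.176, -0.984], [0.004, -0.984, -0.176], [-1.0, -0.005, 0.004]]
ft_force: [1.0, -0.5, 0.1]
width: 0.465
```

Emit:
step_arm(
  increments=[
    [0,[-0.006,-0.041,-0.032],[0.024,0,0]],
    [0,[-0.006,-0.041,-0.031],[0.024,0,0]],
    [0,[-0.006,-0.042,-0.03],[0.024,0,0]],
    [0,[-0.006,-0.043,-0.029],[0.024,0,0]],
    [0,[-0.006,-0.044,-0.028],[0.024,0,0]],
  ],
)

```text
time_s: 1.35
position: [0.4485, -0.1713, 0.299]
ee_rot: [[-0.006, 0.052, -0.999], [0.004, -0.999, -0.052], [-1.0, -0.005, 0.006]]
ft_force: [0.6, -1.0, 0.2]
width: 0.005
```

Emit:
step_arm(
  increments=[
    [0,[-0.006,-0.044,-0.027],[0.024,0,0]],
    [0,[-0.006,-0.045,-0.026],[0.024,0,0]],
    [0,[-0.006,-0.045,-0.025],[0.024,0,0]],
    [0,[-0.006,-0.046,-0.024],[0.024,0,0]],
    [0,[0,0,0],[0,0,0]],
  ],
)

```text
time_s: 1.98
position: [0.5504, 0.0209, 0.3232]
ee_rot: [[-0.007, -0.041, -0.999], [0.006, -0.999, 0.041], [-1.0, -0.006, 0.007]]
ft_force: [0.0, -0.1, -0.5]
width: 0.003
```

Run:
```python
from h import *
o=bot.get_obs();print(o['time_s'],o['position'],o['ee_rot'],o['width'],o['ft_force'])
p,d,i=cap('wrist');cv2.imwrite('pics/w1.png',p);np.savez('/tmp/w1.npz',p=p,d=d,P=cloud(d,i));print(i)
plan([.54,.0,.32],np.pi/2-.03)
```

```text
1.975 [0.55035157 0.02092032 0.32319017] [[-0.00690118 -0.04126872 -0.99912425]
 [ 0.0059928  -0.99913181  0.04122764]
 [-0.99995823 -0.00570303  0.0071425 ]] 0.002634104945810517 [ 0.03078956 -0.10317533 -0.45833496]
{'fx': 276.9811552662562, 'fy': 276.9811552662562, 'cx': 317.29864557456364, 'cy': 201.97597549185522, 'eye': array([0.61996268, 0.01713218, 0.46611474]), 'orientation': array([[-0.04266824, -0.96438319, -0.261045  ],
       [-0.99907243,  0.03966725,  0.01675663],
       [-0.00580488,  0.26151783, -0.96518119]])}
at [0.5496 0.0182 0.3228] rows 1
[0.0028, 0.0186, 0.0088] [-0.014, 0.008, 0.004]
```

View pics/w1.png

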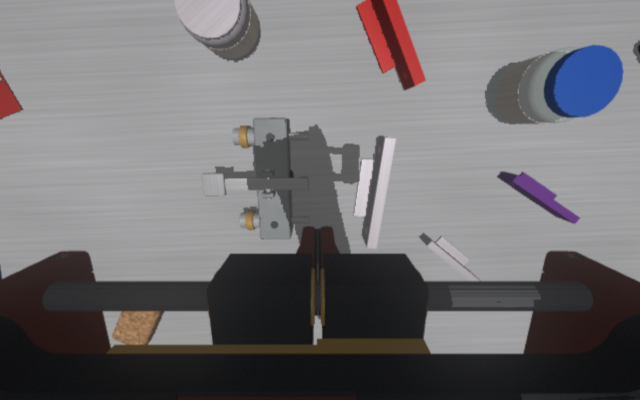

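The wrist picture shows the housing at (272,180), the tail pad at (214,184) and the cover at (379,192), all clear of the gripper. I'll fit the poses from this depth image.

```bash
cat >> h.py <<'E'
def fit(Q):
    r=cv2.minAreaRect((Q[:,:2]*1000).astype(np.float32)); B=cv2.boxPoints(r); e=[B[1]-B[0],B[2]-B[1]]; e=max(e,key=np.linalg.norm)
    if e[0]>0:e=-e
    c=Q[:,:2].mean(0);V=np.linalg.svd(Q[:,:2]-c,full_matrices=False)[2][0]; V*=-np.sign(V[0])
    return np.array(r[0])/1000,np.sort(r[1]).round(1),np.arctan2(e[1],e[0])-np.pi/2,np.arctan2(V[1],V[0])-np.pi/2
def sel(P,x,y,z):
    Q=P.reshape(-1,3); m=np.ones(len(Q),bool)
    for k,b in enumerate((x,y,z)): m&=(Q[:,k]>b[0])&(Q[:,k]<b[1])
    return Q[m]
E
python3 - <<'E'
from h import *
for n in('w1','top'):
    P=np.load(f'/tmp/{n}.npz')['P']
    print(n,'bench',np.median(sel(P,(.4,.65),(-.2,.2),(-.01,.012))[:,2]))
    for l,b in dict(housing=((.43,.66),(.05,.122),(.042,.053)),cover=((.4,.63),(-.12,-.03),(.043,.056)),pad=((.51,.57),(.155,.2),(.055,.075)),strap=((.51,.57),(.035,.15),(.056,.075)),stud_a=((.44,.5),(.02,.057),(.02,.036)),stud_b=((.58,.65),(.02,.055),(.02,.036))).items():
        Q=sel(P,*b); print(l,len(Q),Q[:,2].mean().round(4),fit(Q))
E
```

```text
w1 bench 0.00020001676574182836
housing 3303 0.0482 (array([0.54196594, 0.0919586 ]), array([ 50.4, 187.5]), np.float32(1.5325891), np.float64(1.5357935788356913))
cover 1264 0.0498 (array([ 0.51409021, -0.07332031]), array([ 16.8, 176. ]), np.float32(1.4210829), np.float64(1.4219892165478192))
pad 526 0.0637 (array([0.54555701, 0.17375946]), array([32.1, 37.4]), np.float32(-3.1799855), np.float64(-3.264425260103593))
strap 1159 0.0617 (array([0.54272931, 0.09354213]), array([ 45.9, 111.6]), np.float32(0.21340692), np.float64(-3.1804788045375028))
stud_a 77 0.0297 (array([0.47286499, 0.04810614]), array([10.3, 16.9]), np.float32(-3.174326), np.float64(-3.1794989203314588))
stud_b 110 0.0297 (array([0.60834125, 0.04450936]), array([10.5, 20.1]), np.float32(-3.1833982), np.float64(-3.20629570564582))
top bench 0.00047083174246886905
housing 908 0.0481 (array([0.54193628, 0.09234734]), array([ 50.1, 189.2]), np.float32(1.5325652), np.float64(1.530390015136026))
cover 333 0.05 (array([ 0.51444897, -0.07282759]), array([ 16.2, 175.7]), np.float32(1.4224917), np.float64(1.4215114382228742))
pad 144 0.0642 (array([0.5447912 , 0.17466315]), array([33., 38.]), np.float32(-3.1645646), np.float64(0.2556072520356001))
strap 289 0.0621 (array([0.54174939, 0.09453088]), array([ 43.2, 110.1]), np.float32(0.2287029), np.float64(-3.1800080482714392))
stud_a 23 0.0295 (array([0.47271469, 0.04793062]), array([12.2, 14.9]), np.float32(-3.1516356), np.float64(-3.4226693717420282))
stud_b 28 0.0296 (array([0.60711145, 0.0451894 ]), array([ 9.1, 18.2]), np.float32(-3.153596), np.float64(-3.1662905786850466))
```

```bash
python3 -c "
from h import *
plan([.545,.178,.095],1.5335)"
```

```text
at [0.5496 0.0182 0.3228] rows 6
[0.0381, -0.0264, 0.0016] [-0.001, 0.001, 0.001]
[0.0381, -0.0264, 0.0017] [-0.001, 0.001, 0.001]
[0.038, -0.0265, 0.0017] [-0.001, 0.001, 0.001]
[0.038, -0.0265, 0.0017] [-0.001, 0.001, 0.001]
[0.038, -0.0265, 0.0017] [-0.001, 0.001, 0.001]
[0.038, -0.0266, 0.0017] [-0.001, 0.001, 0.001]
```

Emit:
step_arm(
  increments=[
    [0,[0.02,-0.04,0.002],[-0.001,0.001,0.001]],
    [0,[0.038,-0.04,0.002],[-0.001,0.001,0.001]],
    [0,[0.045,-0.04,0.002],[-0.001,0.001,0.001]],
    [0,[0.05,-0.038,0.002],[-0.001,0.001,0.001]],
    [0,[0.03,0,0.002],[-0.001,0.001,0.001]],
  ],
)

```text
time_s: 2.65
position: [0.548, 0.1702, 0.1364]
ee_rot: [[0.002, -0.053, -0.999], [-0.005, -0.999, 0.053], [-1.0, 0.005, -0.002]]
ft_force: [-0.4, -0.0, -0.2]
width: 0.002
```

```bash
python3 -c "
from h import *
plan([.545,.178,.087],1.5335)"
```

```text
at [0.548  0.1702 0.1364] rows 1
[0.0493, -0.0079, 0.0035] [-0.015, -0.002, -0.005]
```

Emit:
step_arm(
  increments=[
    [0,[0.044,-0.008,0.0035],[-0.015,-0.002,-0.005]],
    [0,[0.005,0,0],[0,0,0]],
    [0,[0.009,0,0],[0,0,0]],
    [0,[0.009,0,0],[0,0,0]],
    [0,[0.007,0,0],[0,0,0]],
  ],
)

```text
time_s: 3.28
position: [0.5454, 0.1724, 0.0615]
ee_rot: [[0.0, -0.043, -0.999], [-0.004, -0.999, 0.043], [-1.0, 0.004, -0.0]]
ft_force: [-4.4, -1.7, 25.9]
width: 0.003
```

Emit:
step_arm(
  increments=[
    [0,[0,0,0],[0,0,0]],
    [0,[-0.04,0,0],[0,0,0]],
    [0,[-0.055,0,0],[0,0,0]],
    [0,[-0.055,0,0],[0,0,0]],
    [1,[-0.055,0,0],[0,0,0]],
  ],
)

```text
time_s: 3.9
position: [0.5453, 0.1698, 0.2694]
ee_rot: [[-0.003, -0.046, -0.999], [-0.008, -0.999, 0.046], [-1.0, 0.008, 0.003]]
ft_force: [0.5, 0.9, 0.3]
width: 0.081
```

Run:
```python
from h import *
p,d,i=cap('top');P=cloud(d,i)
O=np.array([.541,.0671]);H=np.array([[.0373,.9993],[-.9993,.0373]])
Q=P.reshape(-1,3);L=(Q[:,:2]-O)@H.T
for x in range(-28,125,8):
    m=(abs(L[:,0]*1e3-x)<4)&(abs(L[:,1])<.008)&(Q[:,2]>.03); 
    if m.any():print(x,np.median(Q[m,2]).round(4),m.sum())
print(fit(sel(P,(.4,.63),(-.12,-.03),(.043,.056))))
plan([.5143,-.0731,.25],1.4218)
```

```text
-28 0.0734 16
-20 0.0769 17
-12 0.074 10
-4 0.0737 20
4 0.0689 15
12 0.0668 19
20 0.3742 29
28 0.3739 31
36 0.374 19
44 0.5955 8
52 0.6465 41
60 0.6457 55
68 0.6437 50
76 0.6411 45
84 0.6404 34
92 0.6289 37
100 0.6284 47
108 0.6279 59
116 0.6283 58
124 0.6271 47
(array([ 0.51443512, -0.07294154]), array([ 16.3, 175.2]), np.float32(1.420565), np.float64(1.4219903743216267))
at [0.5487 0.1716 0.2775] rows 5
[0.0056, 0.0492, 0.0046] [0.021, -0.002, -0.001]
[0.0056, 0.0493, 0.0036] [0.021, -0.002, -0.001]
[0.0056, 0.0493, 0.0026] [0.021, -0.002, -0.001]
[0.0056, 0.0494, 0.0016] [0.021, -0.002, -0.001]
[0.0055, 0.0494, 0.0006] [0.021, -0.002, -0.001]
```

Latch reads open (slope about 0.29, nose at about 76 mm). Next I grip the cover off-centre at cover y = +40.

```bash
python3 -c "
from h import *
plan([.4747,-.0672,.15],1.4218)"
```

```text
at [0.5487 0.1716 0.2775] rows 6
[0.0213, 0.0403, 0.0106] [0.017, -0.001, -0.001]
[0.0213, 0.0404, 0.0099] [0.017, -0.001, -0.001]
[0.0213, 0.0406, 0.0092] [0.017, -0.001, -0.001]
[0.0213, 0.0408, 0.0085] [0.017, -0.001, -0.001]
[0.0213, 0.0409, 0.0078] [0.017, -0.001, -0.001]
[0.0213, 0.0411, 0.007] [0.017, -0.001, -0.001]
```

Emit:
step_arm(
  increments=[
    [1,[0.01,0.045,0.012],[0.02,-0.001,-0.001]],
    [1,[0.02,0.05,0.012],[0.02,-0.001,-0.001]],
    [1,[0.025,0.05,0.011],[0.02,-0.001,-0.001]],
    [1,[0.03,0.05,0.01],[0.02,-0.001,-0.001]],
    [1,[0.03,0.045,0.009],[0.02,-0.001,-0.001]],
  ],
)

```text
time_s: 4.58
position: [0.4807, -0.0672, 0.1654]
ee_rot: [[0.025, -0.145, -0.989], [0.003, -0.989, 0.145], [-1.0, -0.006, -0.024]]
ft_force: [-0.3, -0.5, -0.3]
width: 0.694
```

```bash
python3 -c "
from h import *
plan([.4747,-.0672,.10],1.4218)"
```

```text
at [ 0.4807 -0.0672  0.1654] rows 2
[0.0326, 0.0007, 0.0037] [0.002, -0.012, 0.003]
[0.0327, 0.0006, 0.0034] [0.002, -0.012, 0.003]
```

Emit:
step_arm(
  increments=[
    [1,[0.032,0.001,0.004],[0.002,-0.012,0.003]],
    [1,[0.032,0.001,0.003],[0.002,-0.012,0.003]],
    [1,[0,0,0],[0,0,0]],
  ],
)

```text
time_s: 4.95
position: [0.4723, -0.075, 0.0983]
ee_rot: [[-0.001, -0.16, -0.987], [-0.003, -0.987, 0.16], [-1.0, 0.003, 0.001]]
ft_force: [-0.9, -0.3, 0.1]
width: 0.994
```

```bash
python3 -c "
from h import *
print(bot.get_obs()['width'])
plan([.4747,-.0672,.034],1.4218)"
```

```text
0.994437923790509
at [ 0.4723 -0.075   0.0983] rows 2
[0.0321, -0.0042, -0.0006] [-0.006, 0.0, -0.002]
[0.0321, -0.0041, -0.0006] [-0.006, 0.0, -0.002]
```

Emit:
step_arm(
  increments=[
    [1,[0.03,-0.004,-0.001],[-0.006,0,-0.002]],
    [1,[0.028,-0.003,-0.001],[-0.004,0,-0.002]],
    [1,[0,0,0],[0,0,0]],
  ],
)

```text
time_s: 5.32
position: [0.4799, -0.0689, 0.0431]
ee_rot: [[0.008, -0.149, -0.989], [-0.0, -0.989, 0.149], [-1.0, -0.001, -0.008]]
ft_force: [-1.0, 0.2, 0.4]
width: 1.0
```

```bash
python3 -c "
from h import *
plan([.4747,-.0672,.034],1.4218)"
```

```text
at [ 0.4799 -0.0689  0.0431] rows 1
[0.0091, -0.0009, 0.0055] [-0.001, -0.008, 0.001]
```

Emit:
step_arm(
  increments=[
    [1,[0.008,-0.001,0.005],[-0.001,-0.008,0.001]],
    [1,[0,0,0],[0,0,0]],
    [0,[0,0,0],[0,0,0]],
    [0,[0,0,0],[0,0,0]],
    [0,[0,0,0],[0,0,0]],
  ],
  newtons=15,
)

```text
time_s: 5.95
position: [0.478, -0.0677, 0.039]
ee_rot: [[0.007, -0.149, -0.989], [-0.001, -0.989, 0.149], [-1.0, 0.0, -0.007]]
ft_force: [1.5, -0.7, 0.0]
width: 0.7
```

Emit:
step_arm(
  increments=[
    [0,[0,0,0],[0,0,0]],
    [0,[0,0,0],[0,0,0]],
    [0,[0,0,0],[0,0,0]],
    [0,[0,0,0],[0,0,0]],
  ],
)

```text
time_s: 6.45
position: [0.478, -0.0677, 0.039]
ee_rot: [[0.007, -0.149, -0.989], [-0.001, -0.989, 0.149], [-1.0, 0.0, -0.007]]
ft_force: [0.1, 0.3, 0.0]
width: 0.244
```

```bash
cat >> h.py <<'E'
O=np.array([.541,.0671]);A=1.5335;hx=np.array([np.cos(A),np.sin(A)]);hy=np.array([-hx[1],hx[0]])
def hframe(p): return np.array([(p[:2]-O)@hx,(p[:2]-O)@hy])*1000
E
python3 - <<'E'
from h import *
o=bot.get_obs();print(o['width']*88,o['position'],o['ft_force'])
M=np.array(o['ee_rot']);print('tool ang',np.arctan2(-M[1,1],-M[0,1]), 'tilt',M[2,1],M[2,2])
for n in('wrist','top'):
    p,d,i=cap(n);P=cloud(d,i);cv2.imwrite(f'pics/{n}2.png',p);np.savez(f'/tmp/{n}2.npz',p=p,d=d,P=P)
    q=sel(P,(.5 if n=='wrist' else .4,.63),(-.12,-.03),(.043,.056));f=fit(q);print(n,f,hframe(f[0]))
    print('housing',fit(sel(P,(.43,.66),(.05,.122),(.042,.053))))
E
```

```text
21.429801030644075 [ 0.47802086 -0.06773494  0.03898589] [0.14695553 0.25200308 0.01738674]
tool ang 1.4212453950709696 tilt 1.479147167152909e-05 -0.007103897702230002
wrist (array([ 0.54840521, -0.07849206]), array([ 16.1, 100. ]), np.float32(1.4218317), np.float64(1.4191845418142108)) [-145.2146859   -12.82885279]
housing (array([0.5386488, 0.0703956]), array([ 30.6, 107.5]), np.float32(1.1929749), np.float64(1.308142131726676))
top (array([ 0.5144657 , -0.07261154]), array([ 15.2, 175.1]), np.float32(1.4201232), np.float64(1.4059810464595008)) [-140.60378509   21.30632971]
housing (array([0.54174957, 0.09468715]), array([ 54.7, 188.9]), np.float32(1.5346595), np.float64(1.5298625142821294))
```

View pics/wrist2.png

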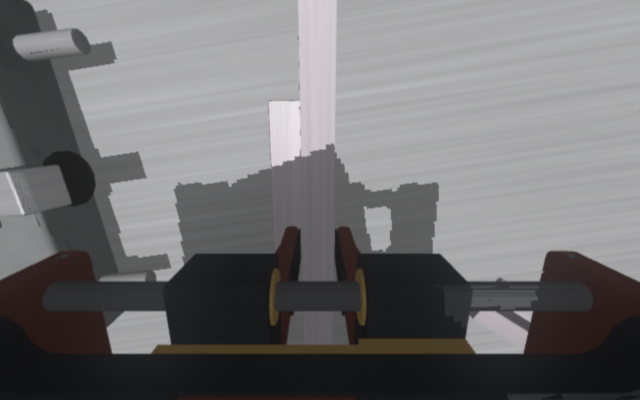

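The wrist view shows the jaws about to close on the plate, with its far end running up column 318. The studs and hook are at the left.

Emit:
step_arm(
  increments=[
    [0,[0,0,0],[0,0,0]],
    [0,[0,0,0],[0,0,0]],
    [0,[0,0,0],[0,0,0]],
  ],
  newtons=25,
)

```text
time_s: 6.92
position: [0.478, -0.0677, 0.039]
ee_rot: [[0.007, -0.149, -0.989], [-0.001, -0.989, 0.149], [-1.0, 0.0, -0.007]]
ft_force: [-0.1, -0.0, -0.6]
width: 0.179
```

Run:
```python
from h import *
o=bot.get_obs();print(o['width']*88,o['ft_force'])
t=O-.06*hx+.0368*hy;print(t)
plan([*t,o['position'][2]],A,n=5)
```

```text
15.782274689867911 [-0.13316298 -0.01549868 -0.5903562 ]
[0.50198833 0.00851391]
at [ 0.478  -0.0677  0.039 ] rows 5
[0.0, -0.0158, -0.0025] [-0.022, -0.001, -0.0]
[0.0, -0.0157, -0.0028] [-0.022, -0.001, -0.0]
[0.0, -0.0157, -0.0032] [-0.022, -0.001, -0.0]
[0.0, -0.0156, -0.0035] [-0.022, -0.001, -0.0]
[0.0, -0.0155, -0.0039] [-0.022, -0.001, -0.0]
```

Emit:
step_arm(
  increments=[
    [0,[0,-0.016,-0.003],[-0.022,0,0]],
    [0,[0,-0.016,-0.003],[-0.022,0,0]],
    [0,[0,-0.016,-0.003],[-0.022,0,0]],
    [0,[0,-0.014,-0.004],[-0.022,0,0]],
    [0,[0,0,0],[0,0,0]],
  ],
)

```text
time_s: 7.55
position: [0.4996, -0.0026, 0.039]
ee_rot: [[0.007, -0.054, -0.999], [-0.0, -0.999, 0.054], [-1.0, 0.0, -0.007]]
ft_force: [0.5, 0.7, -0.5]
width: 0.182
```

```bash
cat > m.py <<'E'
from h import *
o=bot.get_obs();pz=np.array(o['position']);M=np.array(o['ee_rot']);ta=np.arctan2(-M[1,1],-M[0,1])
print('F',o['ft_force'].round(1),'w',o['width']*88,'TCP h',hframe(pz),'z',pz[2],'tool ang-A',ta-A)
for n in('top','wrist'):
    p,d,i=cap(n);P=cloud(d,i);np.savez(f'/tmp/{n}3.npz',p=p,d=d,P=P);cv2.imwrite(f'pics/{n}3.png',p)
    Q=P.reshape(-1,3);L=np.c_[(Q[:,:2]-O)@hx,(Q[:,:2]-O)@hy]*1e3
    g=hframe(pz)
    m=(Q[:,2]>.043)&(Q[:,2]<.056)&(L[:,0]<-1)&(abs(L[:,0]-g[0])<25)&(abs(L[:,1])<110)
    if L[m].size:
        m&=~((abs(L[:,1])<13)&(L[:,0]>-35)); K=L[m]; b=K[:,1]<15; 
        k=np.polyfit(K[b,1],K[b,0],1); lo=np.percentile(K[:,1],[.5,99.5]); print(n,m.sum(),'cover: ang',-k[0],'x at y=0',k[1],'y ends',lo)
    s=(Q[:,2]>.024)&(Q[:,2]<.034)&(L[:,0]>-29)&(L[:,0]<-4)
    for sg in(1,-1):
        t=s&(abs(L[:,1]-sg*68)<12);
        if t.any():print(' stud',sg,t.sum(),'y',L[t,1].mean(),np.percentile(L[t,1],[2,98]),'tip x',L[t,0].min())
    h=(Q[:,2]>.044)&(Q[:,2]<.052)&(abs(L[:,1])>15)&(L[:,0]>-4)&(L[:,0]<55)&(abs(L[:,1])<100)
    if h.any():print(' housing y ends',np.percentile(L[h,1],[.5,99.5]),'x ends',np.percentile(L[h,0],[.5,99.5]))
E
python3 m.py
```

```text
F [ 0.5  0.7 -0.5] w 16.005479205470834 TCP h [-71.17869141  38.76542075] z 0.03901476886180905 tool ang-A -0.01696567658594028
top 24 cover: ang -0.041235783865524615 x at y=0 -68.78991745855969 y ends [-87.01633378  89.24816275]
 stud 1 29 y 67.87693283451937 [61.7125636  73.63284414] tip x -26.355332131637944
 stud -1 30 y -66.89199151104766 [-72.02812025 -62.35637364] tip x -28.614992261040545
 housing y ends [-93.85200261  94.4870202 ] x ends [ 0.70032909 49.73562285]
wrist 10916 cover: ang -0.018724451023233436 x at y=0 -72.71975873190581 y ends [-81.32190703  87.00368956]
 stud -1 1271 y -66.45242413721336 [-72.46285714 -61.62114578] tip x -28.9956506829582
 housing y ends [-84.17979282  90.88765985] x ends [-0.30093599 48.76940797]
```

Run:
```python
from h import *
o=bot.get_obs()
t=O-.050*hx+(.0368+.0006)*hy
plan([*t,o['position'][2]],A,n=2)
```

```text
at [ 0.4992 -0.0041  0.039 ] rows 2
[-0.0, -0.0114, -0.0006] [-0.01, -0.003, -0.0]
[-0.0, -0.0114, -0.0008] [-0.01, -0.003, -0.0]
```

Emit:
step_arm(
  increments=[
    [0,[0,-0.011,-0.001],[-0.01,0,0]],
    [0,[0,-0.01,-0.001],[-0.009,0,0]],
    [0,[0,0,0],[0,0,0]],
    [0,[0,0,0],[0,0,0]],
  ],
)

```text
time_s: 8.15
position: [0.5023, 0.0167, 0.0391]
ee_rot: [[0.007, -0.039, -0.999], [-0.002, -0.999, 0.038], [-1.0, 0.002, -0.007]]
ft_force: [-0.0, -1.2, 1.2]
width: 0.18
```

```bash
python3 m.py
python3 - <<'E'
from h import *
# rectified top view on plane z=.049, housing frame, 4 px/mm ; x_h -90..60 , y_h -110..110
ims=[]
for k in range(8): p,d,i=cap('top'); ims.append(p.astype(float))
im=np.mean(ims,0).astype(np.uint8)
Y,X=np.mgrid[-110:110:.4,-90:60:.4]
W=np.stack([O[0]+(X*hx[0]+Y*hy[0])/1e3,O[1]+(X*hx[1]+Y*hy[1])/1e3,np.full(X.shape,.049)],-1)
c=(W-np.array(i['eye']))@np.array(i['orientation'])
u=c[...,0]/c[...,2]*i['fx']+i['cx'];v=c[...,1]/c[...,2]*i['fy']+i['cy']
r=cv2.remap(im,u.astype(np.float32),v.astype(np.float32),cv2.INTER_CUBIC)
cv2.imwrite('pics/rect.png',r);np.save('/tmp/rect.npy',r);print(r.shape)
E
```

```text
F [-0.  -1.2  1.2] w 15.878562889708661 TCP h [-51.78395875  36.83391036] z 0.03906640451142419 tool ang-A -0.0012162545810199266
top 11 cover: ang -0.6216371697835912 x at y=0 1.256728988797766 y ends [-86.38197252 -79.26525136]
 stud 1 31 y 68.28004538445293 [61.84121367 73.73356091] tip x -26.369732762277692
 stud -1 13 y -69.11908847884372 [-71.47511103 -64.79617267] tip x -22.392051375896937
 housing y ends [-94.23310886  94.56902801] x ends [ 1.03116329 50.11559633]
wrist 10926 cover: ang -0.002146015319198692 x at y=0 -51.98391333480642 y ends [-83.3551698   84.66287909]
 stud -1 1232 y -66.53484120111125 [-72.34679842 -61.73016911] tip x -28.999956883961403
 housing y ends [-84.60024395  85.73340449] x ends [-0.12270113 48.85518584]
(550, 375, 3)
```

View pics/rect.png

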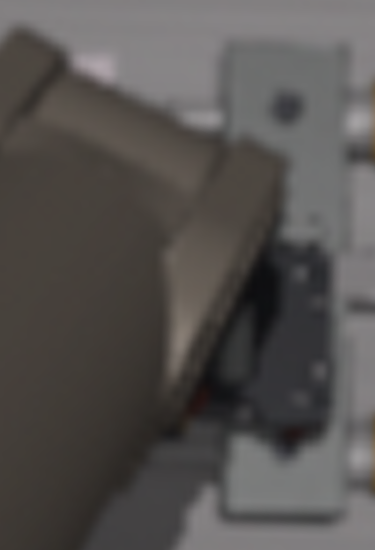

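The rectified top view is mostly hidden by the arm. Only the cover's end b (95,57) and the housing's ends (rows 42 and 517) are visible, so I'll measure those edges.

Run:
```python
import numpy as np
r=np.load('/tmp/rect.npy').astype(float)
def edge(ch,c0,c1,r0,r1):
    s=r[r0:r1,c0:c1].mean(1); s=ch(s); lo,hi=s[:4].mean(),s[-4:].mean(); h=(lo+hi)/2
    k=np.where(np.diff(np.sign(s-h)))[0]; return [(-110+.4*(r0+j+(h-s[j])/(s[j+1]-s[j]))).round(2) for j in k],lo.round(),hi.round()
sat=lambda s:s[:,2]-s[:,1]
g=lambda s:s.mean(1)
for c in((80,90),(85,95),(90,105),(100,112)): print(c,'sat',edge(sat,*c,45,66),'grey',edge(g,*c,45,66))
gr=lambda s:s[:,1]-s[:,2]
for c in((240,270),(290,330)): print(c,'h top sat',edge(gr,*c,28,60),edge(g,*c,28,60),'bottom',edge(gr,*c,495,535),edge(g,*c,495,535))
```

```text
(80, 90) sat ([np.float64(-88.16)], np.float64(4.0), np.float64(9.0)) grey ([np.float64(-88.35)], np.float64(135.0), np.float64(157.0))
(85, 95) sat ([np.float64(-88.04)], np.float64(3.0), np.float64(9.0)) grey ([np.float64(-88.03)], np.float64(135.0), np.float64(162.0))
(90, 105) sat ([np.float64(-88.04)], np.float64(3.0), np.float64(9.0)) grey ([np.float64(-87.8)], np.float64(135.0), np.float64(167.0))
(100, 112) sat ([np.float64(-87.95)], np.float64(4.0), np.float64(9.0)) grey ([np.float64(-87.87)], np.float64(136.0), np.float64(164.0))
(240, 270) h top sat ([np.float64(-92.49)], np.float64(-3.0), np.float64(1.0)) ([np.float64(-94.53)], np.float64(132.0), np.float64(110.0)) bottom ([np.float64(97.86)], np.float64(1.0), np.float64(-3.0)) ([np.float64(89.38), np.float64(90.67), np.float64(102.71)], np.float64(124.0), np.float64(126.0))
(290, 330) h top sat ([np.float64(-92.58)], np.float64(-3.0), np.float64(1.0)) ([np.float64(-92.19)], np.float64(132.0), np.float64(109.0)) bottom ([np.float64(98.35), np.float64(98.53), np.float64(98.93)], np.float64(1.0), np.float64(-2.0)) ([np.float64(89.96), np.float64(90.93), np.float64(102.84)], np.float64(123.0), np.float64(124.0))
```

Estimates put the sideways error within about ±0.6 mm, so I'll insert gently and watch the force.

Emit:
step_arm(
  increments=[
    [0,[0,-0.01,0],[0.001,0,0]],
    [0,[0,-0.003,0],[0,0,0]],
    [0,[0,-0.003,0],[0,0,0]],
    [0,[0,-0.003,0],[0,0,0]],
  ],
)

```text
time_s: 9.15
position: [0.5031, 0.0358, 0.0391]
ee_rot: [[0.007, -0.041, -0.999], [-0.003, -0.999, 0.041], [-1.0, 0.003, -0.007]]
ft_force: [0.2, -1.5, 1.2]
width: 0.18
```

```bash
python3 m.py
```

```text
F [ 0.2 -1.5  1.2] w 15.870893748934021 TCP h [-32.68685842  36.73893131] z 0.03907080954848074 tool ang-A -0.003957229519804706
top 4 cover: ang -0.09442124261869894 x at y=0 -20.013992248350753 y ends [-88.0258384  -85.10315638]
 stud 1 1 y 71.18799184034181 [71.18799184 71.18799184] tip x -5.553652327999085
 housing y ends [-94.0603538   94.65479423] x ends [ 1.38830271 49.40688122]
wrist 9738 cover: ang 0.03134273448675433 x at y=0 -34.54079747053737 y ends [-83.53403914  84.76550597]
 stud -1 1007 y -66.48694690029285 [-72.46487676 -61.51142272] tip x -23.586188168494658
 housing y ends [-84.80346805  70.84241047] x ends [2.25580174e-02 4.89365013e+01]
```

No resistance, and the stud is seen disappearing into the plate with about 5 mm engaged. I'll go on a little while the finger still fits.

Emit:
step_arm(
  increments=[
    [0,[0,-0.003,0],[0,0,0]],
    [0,[0,-0.002,0],[0,0,0]],
    [0,[0,0,0],[0,0,0]],
  ],
)

```text
time_s: 9.62
position: [0.5033, 0.0414, 0.0391]
ee_rot: [[0.007, -0.041, -0.999], [-0.003, -0.999, 0.041], [-1.0, 0.003, -0.007]]
ft_force: [-0.9, -0.3, 0.7]
width: 0.182
```

```bash
python3 m.py|head -1; python3 -c "
import cv2
p=cv2.imread('pics/wrist3.png');cv2.imwrite('pics/w4.png',p)"
```

```text
F [-0.9 -0.3  0.7] w 16.013192736341725 TCP h [-27.09205136  36.67634255] z 0.03905641223591071 tool ang-A -0.003654921029875746m.py:11: RankWarning: Polyfit may be poorly conditioned
  k=np.polyfit(K[b,1],K[b,0],1); lo=np.percentile(K[:,1],[.5,99.5]); print(n,m.sum(),'cover: ang',-k[0],'x at y=0',k[1],'y ends',lo)
```

View pics/w4.png

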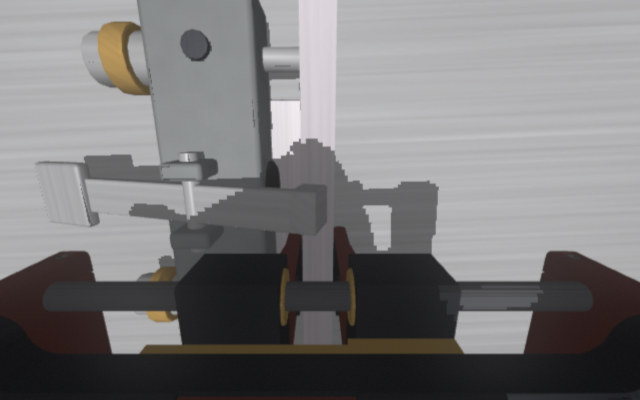

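The wrist view shows stud b (282,58) running into the plate and the hook (315,205) above the cover. I'll release slightly, lift out and close the fingers.

Emit:
step_arm(
  increments=[
    [0.24,[0,0,0],[0,0,0]],
    [0.24,[0,0,0],[0,0,0]],
    [0.24,[0,0,0],[0,0,0]],
  ],
)

```text
time_s: 10.1
position: [0.503, 0.0416, 0.0388]
ee_rot: [[0.006, -0.041, -0.999], [-0.003, -0.999, 0.041], [-1.0, 0.002, -0.006]]
ft_force: [-0.6, -0.9, -0.5]
width: 0.237
```

Emit:
step_arm(
  increments=[
    [0.24,[-0.02,0,0],[0,0,0]],
    [0.24,[-0.03,0,0],[0,0,0]],
    [0.24,[-0.04,0,0],[0,0,0]],
    [0,[-0.02,0,0],[0,0,0]],
    [0,[0,0,0],[0,0,0]],
  ],
)

```text
time_s: 10.72
position: [0.5016, 0.0418, 0.1513]
ee_rot: [[0.004, -0.04, -0.999], [-0.003, -0.999, 0.04], [-1.0, 0.002, -0.004]]
ft_force: [-0.3, -0.0, 0.1]
width: 0.058
```

```bash
python3 m.py
python3 - <<'E'
from h import *
t=O-.075*hx
plan([*t,.14],A)
E
```

```text
F [-0.3 -0.   0.1] w 5.095001844433633 TCP h [-26.73962592  38.43782679] z 0.15127430920901705 tool ang-A -0.0029504595822058555
 housing y ends [18.15943974 94.68211285] x ends [ 2.2689365  50.01192523]
wrist 2718 cover: ang 0.0030850705021762807 x at y=0 -27.948164337224735 y ends [-87.0637641   80.89892403]
 stud 1 97 y 65.6773837249469 [62.38094086 71.96020891] tip x -17.6495523608589
 stud -1 252 y -67.14128775704428 [-73.5477301  -61.71460662] tip x -18.49665573442036
 housing y ends [-93.86787849  83.8942312 ] x ends [2.04134277e-02 4.91576453e+01]
at [0.5004 0.0416 0.1496] rows 2
[0.0049, 0.0239, -0.0199] [-0.001, -0.0, -0.001]
[0.0048, 0.024, -0.0198] [-0.001, -0.0, -0.001]
```

Run:
```python
from h import *
print(bot.get_obs()['q'].round(3))
t=O-.075*hx+.0006*hy
plan([*t,.15],A-np.pi/2)
```

```text
[ 0.102  0.337 -0.371  2.031  0.172  0.803 -1.98 ]
at [0.5004 0.0416 0.1496] rows 10
[-0.0, 0.0048, -0.0039] [0.157, -0.0, -0.0]
[-0.0, 0.0041, -0.0046] [0.157, -0.0, -0.0]
[-0.0, 0.0034, -0.0052] [0.157, -0.0, -0.0]
[-0.0, 0.0025, -0.0057] [0.157, -0.0, -0.0]
[-0.0, 0.0016, -0.006] [0.157, -0.0, -0.0]
[-0.0, 0.0006, -0.0062] [0.157, -0.0, -0.0]
[-0.0, -0.0003, -0.0062] [0.157, -0.0, -0.0]
[-0.0, -0.0013, -0.006] [0.157, -0.0, -0.0]
[-0.0, -0.0022, -0.0058] [0.157, -0.0, -0.0]
[-0.0, -0.0031, -0.0054] [0.157, -0.0, -0.0]
```

Emit:
step_arm(
  increments=[
    [0.5,[0,0.005,-0.004],[0.157,0,0]],
  ],
)

```text
time_s: 10.95
position: [0.5033, 0.0366, 0.1483]
ee_rot: [[-0.001, -0.198, -0.98], [-0.003, -0.98, 0.198], [-1.0, 0.003, 0.001]]
ft_force: [0.8, 0.1, -0.7]
width: 0.087
```

Run:
```python
from h import *
print(bot.get_obs()['q'].round(3))
t=O-.075*hx+.0006*hy
plan([*t,.15],A-np.pi/2);plan([*t,.15],A+np.pi/2)
```

```text
[ 0.083  0.34  -0.336  2.026  0.157  0.801 -2.115]
at [0.5033 0.0366 0.1483] rows 9
[-0.0002, 0.0041, -0.0047] [0.156, -0.0, -0.0]
[-0.0002, 0.0033, -0.0053] [0.156, -0.0, -0.0]
[-0.0002, 0.0024, -0.0057] [0.156, -0.0, -0.0]
[-0.0002, 0.0015, -0.0061] [0.156, -0.0, -0.0]
[-0.0002, 0.0005, -0.0062] [0.156, -0.0, -0.0]
[-0.0002, -0.0004, -0.0062] [0.156, -0.0, -0.0]
[-0.0002, -0.0014, -0.0061] [0.156, -0.0, -0.0]
[-0.0002, -0.0023, -0.0058] [0.156, -0.0, -0.0]
[-0.0002, -0.0032, -0.0054] [0.156, -0.0, -0.0]
at [0.5033 0.0366 0.1483] rows 11
[-0.0001, 0.0033, -0.0039] [-0.158, 0.0, -0.0]
[-0.0001, 0.0039, -0.0033] [-0.158, 0.0, -0.0]
[-0.0001, 0.0044, -0.0026] [-0.158, 0.0, -0.0]
[-0.0001, 0.0047, -0.0019] [-0.158, 0.0, -0.0]
[-0.0001, 0.005, -0.0011] [-0.158, 0.0, -0.0]
[-0.0001, 0.0051, -0.0004] [-0.158, 0.0, -0.0]
[-0.0001, 0.0051, 0.0004] [-0.158, 0.0, -0.0]
[-0.0002, 0.0049, 0.0012] [-0.158, 0.0, -0.0]
[-0.0002, 0.0047, 0.002] [-0.158, 0.0, -0.0]
[-0.0002, 0.0043, 0.0027] [-0.158, 0.0, -0.0]
[-0.0002, 0.0038, 0.0034] [-0.158, 0.0, -0.0]
```

Emit:
step_arm(
  increments=[
    [0.6,[0,0.003,-0.004],[-0.16,0,0]],
    [0.6,[0,0.004,-0.003],[-0.16,0,0]],
    [0.6,[0,0.004,-0.003],[-0.16,0,0]],
    [0.6,[0,0.005,-0.002],[-0.16,0,0]],
    [0.6,[0,0.005,-0.001],[-0.16,0,0]],
  ],
)

```text
time_s: 11.58
position: [0.5153, 0.0161, 0.1404]
ee_rot: [[-0.014, 0.584, -0.811], [-0.004, -0.812, -0.584], [-1.0, -0.005, 0.014]]
ft_force: [0.4, 0.0, -0.5]
width: 0.593
```

Emit:
step_arm(
  increments=[
    [0.6,[0,0.005,0],[-0.16,0,0]],
    [0.6,[0,0.005,0],[-0.16,0,0]],
    [0.6,[0,0.005,0.001],[-0.16,0,0]],
    [0.6,[0,0.005,0.002],[-0.16,0,0]],
    [0.6,[0,0.004,0.003],[-0.16,0,0]],
  ],
)

```text
time_s: 12.2
position: [0.5277, -0.0037, 0.1318]
ee_rot: [[-0.028, 0.993, -0.118], [-0.002, -0.118, -0.993], [-1.0, -0.027, 0.005]]
ft_force: [-0.5, -0.1, -0.1]
width: 0.6
```

Run:
```python
from h import *
o=bot.get_obs();print(o['q'].round(3),o['width']*88)
t=O-.075*hx+.0006*hy
plan([*t,.12],A+np.pi/2)
```

```text
[ 0.416  0.47  -0.662  1.951  0.367  0.872 -0.559] 52.77738883507622
at [ 0.5277 -0.0037  0.1318] rows 1
[0.0116, 0.0107, 0.0028] [-0.081, 0.004, 0.028]
```

Emit:
step_arm(
  increments=[
    [0.6,[0.012,0.011,0.003],[-0.081,0.004,0.028]],
    [0.6,[0,0,0],[0,0,0]],
  ],
)

```text
time_s: 12.45
position: [0.5364, -0.0084, 0.1162]
ee_rot: [[-0.004, 0.999, -0.035], [0.002, -0.035, -0.999], [-1.0, -0.004, -0.001]]
ft_force: [0.3, -0.1, -0.1]
width: 0.602
```

Run:
```python
from h import *
t=O-.07*hx+.0006*hy
plan([*t,.037],A+np.pi/2,n=3)
```

```text
at [ 0.5364 -0.0084  0.1162] rows 3
[0.0264, 0.0005, -0.0018] [0.001, -0.0, 0.001]
[0.0264, 0.0005, -0.0019] [0.001, -0.0, 0.001]
[0.0264, 0.0004, -0.0019] [0.001, -0.0, 0.001]
```

Emit:
step_arm(
  increments=[
    [0.6,[0.026,0,-0.001],[0.001,0,0.001]],
    [0.6,[0.026,0,-0.001],[0.001,0,0.001]],
    [0.6,[0.026,0,-0.001],[0.001,0,0.001]],
    [0.6,[0,0,0],[0,0,0]],
  ],
)

```text
time_s: 12.95
position: [0.5342, -0.0041, 0.0349]
ee_rot: [[-0.006, 0.999, -0.045], [0.002, -0.045, -0.999], [-1.0, -0.006, -0.002]]
ft_force: [-0.5, -0.8, 0.3]
width: 0.6
```

Run:
```python
from h import *
o=bot.get_obs();print(hframe(o['position']),o['ft_force'])
t=O-.055*hx+.0006*hy
plan([*t,.036],A+np.pi/2,n=1)
```

```text
[-71.38788779   4.10577815] [-0.51706    -0.82531072  0.27585093]
at [ 0.5342 -0.0041  0.0349] rows 1
[-0.0011, 0.0034, -0.0164] [-0.007, -0.002, 0.006]
```

Emit:
step_arm(
  increments=[
    [0.6,[-0.001,0.003,-0.016],[-0.007,-0.002,0.006]],
    [0.6,[0,0,0],[0,0,0]],
    [0.6,[0,0,-0.006],[0,0,0]],
    [0.6,[0,0,-0.005],[0,0,0]],
    [0.6,[0,0,-0.004],[0,0,0]],
  ],
)

```text
time_s: 13.58
position: [0.5404, 0.0293, 0.0391]
ee_rot: [[0.004, 0.999, -0.039], [-0.0, -0.039, -0.999], [-1.0, 0.004, 0.0]]
ft_force: [-0.1, -0.8, -1.0]
width: 0.6
```

Run:
```python
from h import *
o=bot.get_obs();print(hframe(o['position']),o['ft_force'])
t=O-.030*hx+.0006*hy
plan([*t,.036],A+np.pi/2,n=1)
```

```text
[-37.80664948  -0.8470028 ] [-0.08094857 -0.78912668 -0.97503925]
at [0.5404 0.0293 0.0391] rows 1
[0.0031, -0.0015, -0.0078] [-0.001, 0.0, -0.004]
```

Emit:
step_arm(
  increments=[
    [0.6,[0.001,-0.001,-0.003],[-0.001,0,-0.003]],
    [0.6,[0,0,-0.003],[0,0,0]],
    [0.6,[0,0,-0.003],[0,0,0]],
    [0.6,[0,0,0],[0,0,0]],
  ],
)

```text
time_s: 14.08
position: [0.5397, 0.0367, 0.0381]
ee_rot: [[-0.0, 0.999, -0.039], [-0.003, -0.039, -0.999], [-1.0, -0.0, 0.003]]
ft_force: [0.1, 0.6, 0.1]
width: 0.601
```

Run:
```python
from h import *
o=bot.get_obs();print(hframe(o['position']),o['ft_force'],o['torque'])
p,d,i=cap('wrist');cv2.imwrite('pics/w5.png',p);np.savez('/tmp/w5.npz',P=cloud(d,i))
```

```text
[-30.41315337   0.13295604] [0.14235649 0.63522887 0.14999404] [-0.01865609 -0.05441765  0.02397931]
```

View pics/w5.png

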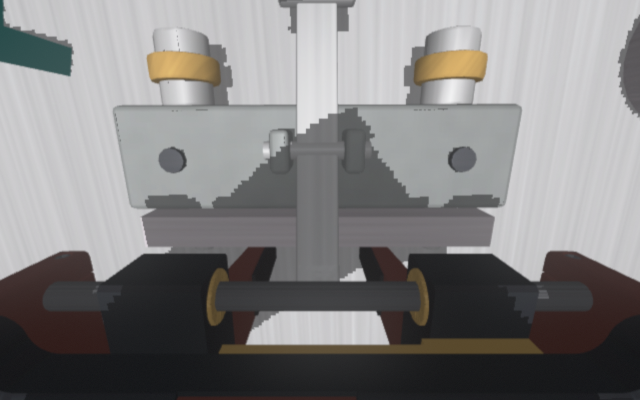

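The fingers straddle the latch and the cover (145–490, row 228) is nearly against the housing, square to it. I'll keep pushing to seat it.

Emit:
step_arm(
  increments=[
    [0.6,[0,0,-0.003],[0,0,0]],
    [0.6,[0,0,-0.003],[0,0,0]],
    [0.6,[0,0,-0.003],[0,0,0]],
  ],
)

```text
time_s: 14.5
position: [0.5398, 0.0396, 0.038]
ee_rot: [[-0.003, 0.999, -0.043], [-0.012, -0.043, -0.999], [-1.0, -0.002, 0.012]]
ft_force: [-0.3, -9.4, 4.8]
width: 0.597
```

Emit:
step_arm(
  increments=[
    [0.6,[0,0,-0.006],[0,0,0]],
    [0.6,[0,0,-0.008],[0,0,0]],
    [0.6,[0,0,-0.008],[0,0,0]],
  ],
)

```text
time_s: 14.88
position: [0.5397, 0.0394, 0.0378]
ee_rot: [[-0.011, 0.999, -0.053], [-0.044, -0.054, -0.998], [-0.999, -0.009, 0.045]]
ft_force: [-0.9, -20.4, 10.8]
width: 0.596
```

```bash
cat > g.py <<'E'
from h import *
o=bot.get_obs();print(hframe(o['position']),o['ft_force'],o['position'][2])
p,d,i=cap('wrist');cv2.imwrite('pics/w6.png',p);P=cloud(d,i)
Q=P.reshape(-1,3);L=np.c_[(Q[:,:2]-O)@hx,(Q[:,:2]-O)@hy]*1e3
for z0,l in((.049,'top ~48-50'),):
  for a,b in((-85,-70),(-70,-55),(-55,-40),(40,55),(55,70),(70,85)):
    m=(L[:,1]>a)&(L[:,1]<b)&(Q[:,2]>.0445)&(Q[:,2]<.053)
    c=m&(L[:,0]<10)&(L[:,0]>-40); x=np.sort(L[c,0]); g=np.diff(x); k=g.argmax() if len(g) else 0
    print(a,b,len(x),'min',x[:1],'gap',g[k:k+1],'at',x[k:k+2], 'zmean back half',Q[c&(L[:,0]<-4),2].mean(),Q[c&(L[:,0]>2),2].mean())
c=(Q[:,2]>.045)&(Q[:,2]<.054)&(L[:,0]<-3)&(L[:,0]>-40)&(abs(L[:,1])>12);print('cover y ends',np.percentile(L[c,1],[.3,99.7]))
h=(Q[:,2]>.045)&(Q[:,2]<.052)&(L[:,0]>5)&(L[:,0]<45)&(abs(L[:,1])>20)&(abs(L[:,1])<105);print('housing y ends',np.percentile(L[h,1],[.3,99.7]))
for a in range(-30,125,10):
    m=(abs(L[:,0]-a)<5)&(abs(L[:,1])<7)&(Q[:,2]>.035)&(Q[:,2]<.1)
    if m.any():print((a,np.median(Q[m,2]).round(4)),end=' ')
E
python3 g.py
```

```text
[-27.68215759   0.24652218] [ -0.88120039 -20.35651435  10.83085632] 0.03782539192260505
-85 -70 1511 min [-15.87376824] gap [0.17514883] at [0.91251407 1.0876629 ] zmean back half 0.05030109361913204 0.04826433384139197
-70 -55 1538 min [-16.3116664] gap [0.29201664] at [0.83871255 1.13072919] zmean back half 0.05028230896465228 0.04820701462921839
-55 -40 1502 min [-16.01726768] gap [0.19112741] at [-15.98017314 -15.78904574] zmean back half 0.050303855277246026 0.048260671830364775
40 55 1454 min [-15.84913545] gap [0.28997701] at [0.9191874  1.20916441] zmean back half 0.05028480761655943 0.04824453947684049
55 70 1463 min [-16.30632044] gap [0.3421758] at [-16.30632044 -15.96414464] zmean back half 0.05027504961871642 0.04825401305595283
70 85 1453 min [-16.12949219] gap [0.31997612] at [0.87787873 1.19785485] zmean back half 0.050287922249511376 0.04831085947259799
cover y ends [-86.90697519  88.23880221]
housing y ends [-92.80227361  94.30151073]
(-20, np.float64(0.0759)) (-10, np.float64(0.0739)) (0, np.float64(0.0709)) (10, np.float64(0.0677)) (20, np.float64(0.0646)) (30, np.float64(0.0621)) (40, np.float64(0.0584)) (50, np.float64(0.0553)) (60, np.float64(0.0523)) (70, np.float64(0.0491)) (80, np.float64(0.0462)) (90, np.float64(0.0434))
```

The cover is flush: its top spans −16 to 0 with no gap, and its sideways position matches the housing to 0.1 mm. I'll back off and rise.

Emit:
step_arm(
  increments=[
    [0.6,[0,0,0.01],[0,0,0]],
    [0.6,[0,0,0.02],[0,0.02,0]],
    [0.6,[0,0,0.02],[0,0.02,0]],
    [0,[-0.03,0,0.01],[0,0,0]],
    [0,[-0.04,0,0],[0,0,0]],
  ],
)

```text
time_s: 15.55
position: [0.5352, -0.0205, 0.1086]
ee_rot: [[-0.014, 0.999, -0.052], [0.0, -0.052, -0.999], [-1.0, -0.014, 0.0]]
ft_force: [0.7, -0.4, 0.5]
width: 0.412
```

```bash
python3 g.py
python3 - <<'E'
from h import *
t=O-.025*hx+.0006*hy
plan([*t,.12],A+np.pi/2)
E
```

```text
[-87.73486478   2.5197886 ] [ 0.74549643 -0.3940321   0.47323456] 0.1085975036045528
-85 -70 856 min [-15.60197205] gap [0.58637724] at [0.24235151 0.82872875] zmean back half 0.05018592448113068 0.048260664890571604
-70 -55 855 min [-15.57414688] gap [0.41974976] at [-8.05107659 -7.63132682] zmean back half 0.05035187203029089 0.04820618662145139
-55 -40 848 min [-15.30060254] gap [0.600386] at [0.17867526 0.77906127] zmean back half 0.05023505697719031 0.04822796846199352
40 55 818 min [-15.59170326] gap [0.45393912] at [-14.84692081 -14.39298169] zmean back half 0.05021471127811677 0.04823547048428477
55 70 841 min [-15.52007835] gap [0.68222622] at [0.13912798 0.8213542 ] zmean back half 0.05030907437523919 0.04826447116190748
70 85 812 min [-15.26765264] gap [0.67982783] at [0.37122855 1.05105638] zmean back half 0.05026919367743609 0.0482766530836264
cover y ends [-87.0559538   88.08580197]
housing y ends [-92.88924831  94.18457649]
(-30, np.float64(0.0736)) (-20, np.float64(0.0771)) (-10, np.float64(0.074)) (0, np.float64(0.0708)) (10, np.float64(0.0678)) (20, np.float64(0.0647)) (30, np.float64(0.0621)) (40, np.float64(0.0584)) (50, np.float64(0.0554)) (60, np.float64(0.0531)) at [ 0.5382 -0.0195  0.1136] rows 2
[-0.0032, -0.001, -0.0308] [-0.007, -0.0, 0.003]
[-0.0032, -0.0007, -0.0308] [-0.007, -0.0, 0.003]
```

Emit:
step_arm(
  increments=[
    [0,[-0.012,-0.001,0],[-0.007,0,0.003]],
    [0,[0,-0.001,-0.03],[-0.007,0,0.003]],
    [0,[0,0,-0.028],[0,0,0]],
    [0,[0,0,0],[0,0,0]],
  ],
)

```text
time_s: 16.1
position: [0.5387, 0.0411, 0.1271]
ee_rot: [[0.002, 0.999, -0.036], [0.002, -0.036, -0.999], [-1.0, 0.002, -0.002]]
ft_force: [-0.0, -0.4, -0.0]
width: 0.009
```

Run:
```python
from h import *
o=bot.get_obs();print(hframe(o['position']),o['ft_force'],o['width'])
t=O-.024*hx+.0006*hy
plan([*t,.10],A+np.pi/2,n=1)
```

```text
[-26.04174706   1.29507798] [-0.04145032 -0.4143413  -0.0140236 ] 0.008553155721905313
at [0.5387 0.0411 0.1271] rows 1
[0.0271, 0.0006, -0.002] [0.002, -0.002, -0.002]
```

Emit:
step_arm(
  increments=[
    [0,[0.02,0.001,-0.002],[0.002,-0.002,-0.002]],
    [0,[0.006,0,0],[0,0,0]],
    [0,[0.006,0,0],[0,0,0]],
    [0,[0.006,0,0],[0,0,0]],
  ],
)

```text
time_s: 16.6
position: [0.5397, 0.0383, 0.0859]
ee_rot: [[-0.002, 0.999, -0.042], [-0.004, -0.042, -0.999], [-1.0, -0.002, 0.004]]
ft_force: [-0.5, -1.3, 5.3]
width: 0.007
```

Emit:
step_arm(
  increments=[
    [0,[0.005,0,0],[0,0,0]],
    [0,[0.005,0,0],[0,0,0]],
    [0,[0.004,0,0],[0,0,0]],
  ],
)

```text
time_s: 16.98
position: [0.54, 0.0377, 0.0793]
ee_rot: [[-0.003, 0.999, -0.044], [-0.01, -0.044, -0.999], [-1.0, -0.002, 0.01]]
ft_force: [-20.6, -4.3, 58.6]
width: 0.004
```

Hard stop at the shut height (tips at 60 mm). I'll lift and check.

Emit:
step_arm(
  increments=[
    [0,[-0.01,0,0],[0,0,0]],
    [0,[-0.04,0,0],[0,0,0]],
    [0,[-0.04,0,0.04],[0,0,0]],
    [0,[0,0,0.04],[0,0,0]],
    [0,[0,0,0],[0,0,0]],
  ],
)

```text
time_s: 17.6
position: [0.537, -0.0442, 0.173]
ee_rot: [[-0.001, 0.999, -0.044], [-0.011, -0.044, -0.999], [-1.0, -0.0, 0.011]]
ft_force: [-0.1, -0.4, -0.1]
width: 0.003
```

```bash
python3 g.py
python3 - <<'E'
from h import *
p,d,i=cap('top');P=cloud(d,i)
for n,b in dict(tin=((.7,.83),(.08,.2),(.09,.11)),tub=((.6,.72),(-.36,-.23),(.11,.13)),sander=((.2,.36),(.3,.44),(.025,.045))).items(): print(n,fit(sel(P,*b))[0],'before',fit(sel(np.load('/tmp/top.npz')['P'],*b))[0])
E
```

```text
[-111.33111921   -0.14893067] [-0.09619918 -0.41072605 -0.05237477] 0.172977283068445
-85 -70 520 min [-15.62909576] gap [0.57476564] at [-10.15350984  -9.5787442 ] zmean back half 0.050201273820766126 0.048283311620181964
-70 -55 524 min [-15.62951602] gap [0.93370939] at [-0.00653358  0.92717582] zmean back half 0.05007764603139352 0.048216403590638564
-55 -40 525 min [-15.53839621] gap [0.81584001] at [0.22684924 1.04268925] zmean back half 0.05006762264041789 0.04815925328446824
40 55 525 min [-15.63058324] gap [0.82243227] at [0.13238464 0.95481691] zmean back half 0.04992447698650918 0.04826323787390329
55 70 517 min [-15.59312583] gap [0.92114602] at [0.15523477 1.0763808 ] zmean back half 0.0500174496140233 0.04818035410093499
70 85 520 min [-15.64144603] gap [0.76825564] at [0.31707373 1.08532936] zmean back half 0.0500641258241619 0.04816122388361057
cover y ends [-87.0493083   87.98366777]
housing y ends [-93.28382661  94.25779252]
(-30, np.float64(0.0609)) (-20, np.float64(0.0613)) (-10, np.float64(0.0612)) (0, np.float64(0.0613)) (10, np.float64(0.0613)) (20, np.float64(0.0612)) (30, np.float64(0.0616)) (40, np.float64(0.0613)) (50, np.float64(0.0612)) (60, np.float64(0.0612)) tin [0.76349585 0.13993286] before [0.76415381 0.14046902]
tub [ 0.65755463 -0.29387659] before [ 0.65772943 -0.29360651]
sander [0.28676361 0.36994531] before [0.28639719 0.37041943]
```

View pics/w6.png

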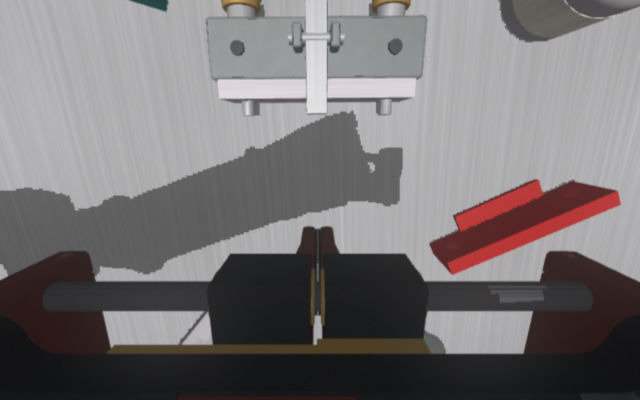

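The picture shows the cover flush against the housing, both studs showing (250,107) and (385,107), and the latch level over it (316,95). The arm is clear, so I'm handing in.

```bash
python3 -c "
from h import *
print(bot.finish_job())"
```

```text
the job is handed in; nothing more can be done
None
```

The filter is closed up and the job is handed in; no verdict is reported back. I pressed the latch tail down to open it and slid the cover, gripped but standing on the bench, onto both studs. I then pushed it home with the fingers either side of the latch and pressed the nose down to shut it, at about 17.6 s on the clock.

**Last checks:**
- **Cover:** its top spans −15.6 to 0 mm in the housing frame with no gap. It looks square, and its ends centre on the housing to about 0.1 mm. Both studs show through.
- **Latch:** the strap is level at 61 mm along its length, so it reads as shut.
- **Other objects:** the tin, tub and sanding block are within 1 mm of where they started.
- **Robot:** it is clear of everything, with wrist force around 0.4 N.

**Less clean:**
- **Forces:** shutting the latch peaked near 59 N at the fingertips when it hit its stop. Opening it reached about 26 N. The wrist limit is 120 N.
- **Measurement:** one edge measurement of the housing in the top view was about 2 mm off from the depth fits. I discarded it, and the cover went onto the studs without resistance.

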